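# Switch on the till with its key

## Task

Take the black-headed key from its wooden stand and switch the till terminal on: put the blade to the key switch on the terminal's sloping face, press gently and turn it to and fro until it drops fully home in the slot, then turn it clockwise to the green mark. Leave the key in the switch, do not force it, and leave everything else where it stands.

Things in the scene. Friction and masses are not known exactly. Their poses are not given: they have to be found in the camera images.
- key: till key, 63 mm long, 50 g. Origin: centre of the blade's flat tip; z runs from tip to head. Steel blade 14 mm wide (x), 5 mm thick (y), z=0 to 20; round collar of radius 13 mm, z=20 to 25; shank of radius 6 mm to z=29; then the head. It starts upright in its stand, blade down, collar on the stand's top. Half a turn about z makes no difference to the fit
- key_head (a point): centre of the key's flat black plastic head, 46 mm above the blade's tip, axes as the key's. The head is 34 mm wide (x), 10 mm thick (y) and 34 mm tall: grip it across its thickness (along y)
- key_stand: fixed wooden block 70x70x35 mm with a 17x8 mm slot in its top in which the key's blade stands loosely. Origin: centre of its underside; at the start the key's axes match its axes within a few degrees. It stands left or right of the terminal
- till: fixed till terminal: white slab 170x240x30 mm with a black screen, on a dark foot; its face slopes 24 degrees from level down toward the robot, the key switch right of the screen. Origin: on the counter under the slab's centre; x away from the robot, y left
- lock (a point): centre of the key switch's mouth, on its axis. z points out of the sloping face; x up the slope to the red mark; y left. Steel bezel 44 mm across, 4 mm high, round opening 19 mm across. 4.5 mm below this point is the face of a turning brass plug with a slot 16x7 mm right through its 14 mm. In line with the slot (within 6 degrees) the blade drops in until the collar meets the bezel, tip 20 mm below this point
- off_mark: red mark up the slope from the switch. Origin on the switch's axis at the slab's surface (4 mm below lock); x points to the mark. At the start the slot's length lies within 20 degrees (0.35 rad) either way of this x; exactly where must be seen or felt. The plug stays put until turned with over 0.06 N m; off the slot, the blade's tip stops on the plug's face
- on_mark: green mark, 66 degrees (1.15 rad) from the red one clockwise as seen from outside, i.e. negative about the face's outward z. Origin on the switch's axis at the slab's surface; x points to the mark. A firm stop ends the slot's turn here; the key's width (x) lies along this x, either way round, when the till is on
- milk_jug: small steel milk jug with a side handle, 72x94x80 mm; a bystander. Origin: centre of its underside
- cocoa_jar: slim glass spice jar with a black cap, 40x40x105 mm; a bystander. Origin: centre of its underside
- cinnamon_jar: glass spice jar with a green cap, 46x46x106 mm; a bystander. Origin: centre of its underside
- salt_shaker: glass shaker with steel cap, three-quarters-full of grey, 44x44x90 mm; a bystander. Origin: centre of its underside
- pepper_shaker: glass shaker with steel cap, pale contents, 44x44x90 mm; a bystander. Origin: centre of its underside
- service_bell: chrome counter bell, 82x82x66 mm; a bystander. Origin: centre of its underside
- order_pad: flat red order pad, 148x103x12 mm; a bystander. Origin: centre of its underside

How it is judged:
By the outcome, as a careful person would: the job done as asked, in the order asked, and still so for the second after the job is handed in, with the robot touching nothing.
It also fails if it takes over 58 s, if anything falls off the work surface, if the arm or the gripper's body presses on something with over 40 N, if the wrist force passes 120 N, or if a joint passes its speed limit or range.

## Robot

A 6-joint arm with a two-finger parallel gripper is mounted at the origin on a cart in front of the work surface, level with it; the furniture and walls round the work are solid. World frame = base frame: x ahead of the robot, y to its left, z up, the work surface at z = 0. Lengths are in mm, angles in degrees, forces in N, time in s.
With the tool pointing down it reaches from about 350 to 850 mm from the base axis. Payload 8.1 kg.
Tool frame: the origin (TCP) lies on the centre line of the jaws, within the pads' length; the fingertips stand 22 mm ahead of it and the grasp point (between the pads) lies 3 mm ahead of it; y points along the fingers, z is the direction in which the jaws open and shut, and the axes are right-handed (so a half turn about y gives the same grasp; the last joint's range is limited). The gripper opens to 85 mm and grips with 20 to 120 N. Pads are 22 mm wide; open, the fingers measure 114 mm over their backs; the gripper's body (76 mm by 85 mm) begins 54 mm behind the grasp point. The pads swing forward as they close: fully open they stand 13 mm farther back than shut.
Start: joints at [-80.638, 7.471, 85.268, -0, 87.261, -4.893], TCP at [147.765, -581.525, 253.292] pointing down, gripper open.
Joint ranges: [-169.43, 169.43], [-51.17, 129.36], [1.28, 143.12], [-76.62, 256.62], [0, 156.53], [-152.29, 152.29]. Speed limits (degrees/s): [136.94, 136.94, 159.86, 180, 180, 180].

## Interface

Orientations are given as a 3x3 rotation matrix whose columns are the frame's x, y, z axes.
In Python, from plant import sensors, optics, ctrl gives the robot as it stands. The module is installed in compiled form; this text tells all that it offers.
- The arm moves only by the shell command python3 -m inch 'ROWS' [FORCE]. ROWS is JSON, a list of rows, each an object with "linear": the shift along the tool's x, y, z in cm, a list of three; "rotation": the turn, a rotation vector about the tool's x, y, z in rad, a list of three; "jaw": the finger opening in cm, from 0 to 8.54. In form: [{"linear": [dx, dy, dz], "rotation": [rx, ry, rz], "jaw": jaw}, ...]. A call has 1 to 20 rows; each row is the pose to reach, as a shift and turn from the pose commanded when the call began, along the tool's axes at that moment; what a row does not reach only later rows make up. A row lasts 1/12 s, in which the tool goes at most 41.7 mm and 7.16 degrees, less where a joint would pass 70% of its speed; a pose out of reach is approached as far as the arm can. A call with a gripper value outside its range is refused whole. The fingers move at their own pace and stop on an object; FORCE is the grip in N (left out, the last holds). Time passes only in rows, so rows that repeat a pose let the fingers close. It gives the time, the measured TCP pose, the force and the opening at its end, in the units of the state.
- sensors.get_obs(): the state, without advancing time (a new reading comes with each control period).
- optics.snapshot(name): name is "scene" or "top" or "wrist"; returns (picture, depth): 420x560x3 uint8, red, green, blue; 420x560 float32, mm along the optical axis (not along the pixel's ray), 0 where there is no reading.
- optics.get_calibration(name): a dict with "fovy" (degrees; the focal length in pixels is half the picture's height over the tangent of half this angle, whatever the lens; pixels are square), "cx", "cy" (the principal point, pixels), "rvec" (rotation vector, rad) and "tvec" (3), from world to camera coordinates, as OpenCV has them. Camera axes: x right, y down, z forward; pixel columns grow to the right and rows downward; lengths in mm; the calibration is good to about 2 mm. A picture is of the moment at which its call begins: read the wrist's pose just before it. get_calibration takes no time and is no camera call; for the wrist camera it gives the pose at the moment of the call.
- ctrl.hand_in(): hands the job in, once; it reports no verdict.
The state is a dict: "t": time; "joint_pos": joint angles; "qvel": joint speeds; "tau": joint torques, N m; "tcp_pos": TCP position; "orientation": TCP orientation; "force": force on the tool from outside, world axes, zero at the start; "torque": the same for the moment, N m; "grip_width": opening from 0.0 (shut) to 1.0 (fully open).
Only numpy, scipy, OpenCV 4.12 (cv2) and the standard library are available. Lean on these libraries where they do the work, as an engineer would, in place of code of your own. Each camera call takes 0.05 s, during which the arm holds its last target. There are 200 camera calls.

## Working session

There is one attempt and no reset: what is moved stays moved. The work goes in short steps, Python scripts to look and compute and a shell command to move; the robot and the scene stay as the last step left them, time stands still between calls to the robot, and variables do not carry over. Pictures are saved under pics/ and viewed, about 8 in all and at most 12, crops included, and the job is handed in when it is done.

```bash
mkdir -p pics
cat > h.py <<'E'
import numpy as np, cv2
from plant import sensors, optics, ctrl
def cal(n):
    c=optics.get_calibration(n); f=210/np.tan(np.radians(c['fovy'])/2)
    R=cv2.Rodrigues(np.array(c['rvec'],float))[0]; t=np.array(c['tvec'],float).ravel()
    return f,c['cx'],c['cy'],R,t
def ray(C,u,v):
    f,cx,cy,R,t=C; d=R.T@np.array([(u-cx)/f,(v-cy)/f,1]); return -R.T@t,d
def plane(C,u,v,z):
    o,d=ray(C,u,v); return o+d*(z-o[2])/d[2]
def tri(rays):
    A=0;b=0
    for o,d in rays:
        d=d/np.linalg.norm(d);P=np.eye(3)-np.outer(d,d);A=A+P;b=b+P@o
    return np.linalg.solve(A,b)
def pt(C,u,v,D):
    o,d=ray(C,u,v); return o+d*D[int(round(v)),int(round(u))]
def proj(C,p):
    f,cx,cy,R,t=C; q=R@np.asarray(p)+t; return f*q[0]/q[2]+cx,f*q[1]/q[2]+cy
def snap(n):
    C=cal(n); I,D=optics.snapshot(n); return C,I[:,:,::-1].copy(),D
def fmt(o): return {k:np.round(v,3).tolist() for k,v in o.items() if k in('t','tcp_pos','orientation','force','torque','grip_width','joint_pos')}
E
python3 - <<'E'
from h import *
import pickle
S={}
for n in('scene','top','wrist'):
    S[n]=snap(n); C=S[n][0]; print(n,np.round(-C[3].T@C[4]),np.round(C[3][2],2),C[0],C[1],C[2])
pickle.dump(S,open('s0.pkl','wb'))
cv2.imwrite('pics/top.png',S['top'][1]);cv2.imwrite('pics/scene.png',S['scene'][1])
print(fmt(sensors.get_obs()))
E
```

```text
scene [  84. -907. 1030.] [ 0.35  0.63 -0.69] 461.9570233734518 278.2150445412962 200.0043272331405
top [ 445.  -54. 1649.] [ 0.06  0.02 -1.  ] 453.9137456125594 268.4787814314219 215.0954804545915
wrist [ 230. -559.  373.] [-0.32 -0.08 -0.94] 302.27440530070567 282.7689318338055 207.60654403423348
{'t': 0.15, 'joint_pos': [-80.638, 7.507, 85.315, 0.001, 87.261, -4.893], 'tcp_pos': [147.706, -581.131, 252.465], 'orientation': [[-0.969, -0.0, 0.246], [-0.246, 0.001, -0.969], [-0.0, -1.0, -0.001]], 'force': [-0.208, -0.153, 0.745], 'torque': [0.022, -0.011, 0.011], 'grip_width': 0.999}
```

View pics/top.png

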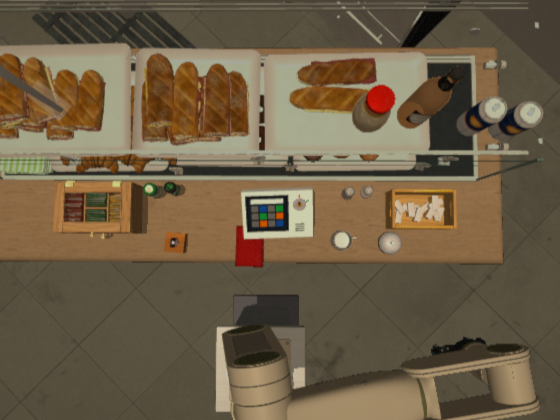

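View pics/scene.png

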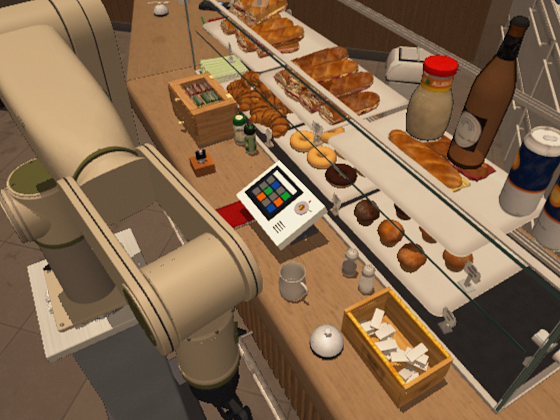

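Top: the stand with the key is at about (175,242), the till's switch at about (299,203), jars at (150,188)/(170,187). Scene: the key is at about (202,157), the switch at (302,208).

Run:
```python
from h import *
import pickle
S=pickle.load(open('s0.pkl','rb'))
Ct,It,Dt=S['top'];Cs,Is,Ds=S['scene']
for z in(0,35,66,100): print(z,np.round(plane(Ct,175,242,z)),np.round(plane(Ct,299,203,z)))
print('top depth stand/key/lock',[np.round(pt(Ct,u,v,Dt)) for u,v in((168,240),(175,242),(299,203),(150,188),(170,187),(250,195),(300,235))])
print('scene depth key/lock',[np.round(pt(Cs,u,v,Ds)) for u,v in((202,157),(302,208),(239,122))])
print('tri lock',tri([ray(Ct,299,203),ray(Cs,302,208)]),'key',tri([ray(Ct,175,241),ray(Cs,200,155)]))
# height of things near
f,cx,cy,R,t=Ct
v,u=np.mgrid[0:420,0:560]
P=(np.stack([(u-cx)/f,(v-cy)/f,np.ones_like(u)],-1)*Dt[...,None]-t)@R
print('glass/rim x,z at col 170,300:',[np.round(P[r,c]).tolist() for c in(172,300) for r in(150,155,160,165,172,178)])
print('drawers',np.round(P[208,75]),np.round(P[208,135]))
a=cv2.resize(It[175:275,120:220],None,fx=4,fy=4,interpolation=2);b=cv2.resize(It[175:275,230:330],None,fx=4,fy=4,interpolation=2)
c=cv2.resize(Is[110:210,170:270],None,fx=4,fy=4,interpolation=2)[:200];d=cv2.resize(Is[160:260,250:350],None,fx=4,fy=4,interpolation=2)[100:300]
cv2.imwrite('pics/c1.png',np.vstack([np.hstack([a,b]),np.hstack([c,d])]))
```

```text
0 [449. 311.   0.] [ 593. -139.    0.]
35 [449. 304.  35.] [ 590. -137.   35.]
66 [449. 297.  66.] [ 588. -136.   66.]
100 [449. 289. 100.] [ 584. -134.  100.]
top depth stand/key/lock [array([456., 330.,  30.]), array([449., 301.,  48.]), array([ 592., -138.,   18.]), array([634., 378., 104.]), array([637., 309., 106.]), array([607.,  32., 137.]), array([ 476., -139.,   69.])]
scene depth key/lock [array([454., 302.,  55.]), array([ 584., -133.,  120.]), array([626., 362., 102.])]
tri lock [ 583.10237252 -133.31799608  120.37135231] key [449.85991459 297.37571387  68.14817236]
glass/rim x,z at col 170,300: [[703.0, 234.0, 409.0], [725.0, 276.0, 226.0], [675.0, 233.0, 409.0], [731.0, 326.0, 7.0], [706.0, 327.0, 3.0], [681.0, 323.0, 18.0], [743.0, -131.0, 220.0], [726.0, -131.0, 226.0], [749.0, -142.0, 16.0], [697.0, -132.0, 209.0], [706.0, -142.0, 7.0], [684.0, -142.0, 11.0]]
drawers [565. 640.  94.] [566. 435.  84.]
```

View pics/c1.png

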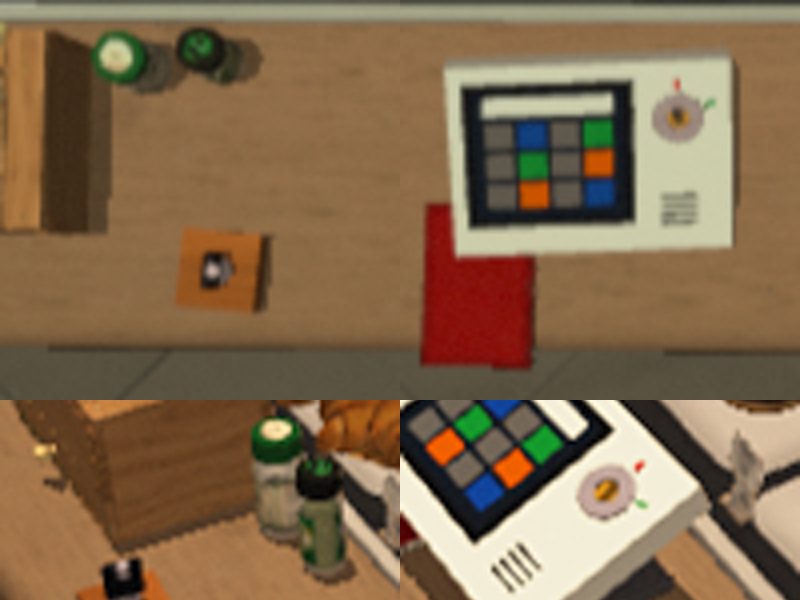

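```bash
cat >> h.py <<'E'
from scipy.spatial.transform import Rotation as Ro
def rows(target,R=None,o=None):
    """shift (cm) and rotvec in tool axes from present pose to target TCP"""
    o=o or sensors.get_obs(); R0=np.array(o['orientation']); p=np.array(o['tcp_pos'])
    r=np.zeros(3) if R is None else Ro.from_matrix(R0.T@R).as_rotvec()
    return np.round(R0.T@(np.array(target)-p)/10,2).tolist(), np.round(r,3).tolist()
def lockR(yaw=0,turn=0):
    "till frame; tool pointing into face with tool x = -lock x, turned about lock z (deg)"
    L=Ro.from_euler('z',yaw,degrees=True)*Ro.from_euler('y',-24,degrees=True)*Ro.from_euler('z',turn,degrees=True)
    L=L.as_matrix(); return np.c_[-L[:,0],-L[:,2],-L[:,1]]
E
python3 - <<'E'
from h import *
print(lockR(),rows([531,-133,240],lockR()))
C=cal('top'); # till slab edges
a=plane(C,230+445/4,175+65/4,155);b=plane(C,230+730/4,175+55/4,155);print(a,b,np.degrees(np.arctan2(a[0]-b[0],-(a[1]-b[1]))))
E
```

```text
[[-0.91354546  0.40673664  0.        ]
 [-0.          0.         -1.        ]
 [-0.40673664 -0.91354546 -0.        ]] ([-48.18, 1.3, -33.99], [0.054, 0.245, 0.417])
[ 618.98233376 -270.61673164  155.        ] [ 628.09353458 -504.85361422  155.        ] -177.77246731470734
```

```bash
R='{"linear":[-48.2,1.3,-34.0],"rotation":[0.054,0.245,0.417],"jaw":8.5}'; python3 -m inch '[{"linear":[-48.2,1.3,-34.0],"rotation":[0.054,0.245,0.417],"jaw":8.5},{"linear":[-48.2,1.3,-34.0],"rotation":[0.054,0.245,0.417],"jaw":8.5},{"linear":[-48.2,1.3,-34.0],"rotation":[0.054,0.245,0.417],"jaw":8.5},{"linear":[-48.2,1.3,-34.0],"rotation":[0.054,0.245,0.417],"jaw":8.5},{"linear":[-48.2,1.3,-34.0],"rotation":[0.054,0.245,0.417],"jaw":8.5},{"linear":[-48.2,1.3,-34.0],"rotation":[0.054,0.245,0.417],"jaw":8.5},{"linear":[-48.2,1.3,-34.0],"rotation":[0.054,0.245,0.417],"jaw":8.5},{"linear":[-48.2,1.3,-34.0],"rotation":[0.054,0.245,0.417],"jaw":8.5},{"linear":[-48.2,1.3,-34.0],"rotation":[0.054,0.245,0.417],"jaw":8.5},{"linear":[-48.2,1.3,-34.0],"rotation":[0.054,0.245,0.417],"jaw":8.5},{"linear":[-48.2,1.3,-34.0],"rotation":[0.054,0.245,0.417],"jaw":8.5},{"linear":[-48.2,1.3,-34.0],"rotation":[0.054,0.245,0.417],"jaw":8.5},{"linear":[-48.2,1.3,-34.0],"rotation":[0.054,0.245,0.417],"jaw":8.5},{"linear":[-48.2,1.3,-34.0],"rotation":[0.054,0.245,0.417],"jaw":8.5},{"linear":[-48.2,1.3,-34.0],"rotation":[0.054,0.245,0.417],"jaw":8.5},{"linear":[-48.2,1.3,-34.0],"rotation":[0.054,0.245,0.417],"jaw":8.5},{"linear":[-48.2,1.3,-34.0],"rotation":[0.054,0.245,0.417],"jaw":8.5},{"linear":[-48.2,1.3,-34.0],"rotation":[0.054,0.245,0.417],"jaw":8.5}]'
python3 - <<'E'
from h import *
import pickle
o=sensors.get_obs();print(fmt(o)); S=snap('wrist'); pickle.dump((o,S),open('w1.pkl','wb')); cv2.imwrite('pics/w1.png',S[1])
print(proj(S[0],[583.5,-133.4,119]))
E
```

```text
t: 1.65
tcp_pos: [530.6, -134.1, 240.0]
orientation: [[-0.914, 0.407, -0.001], [0.0, -0.002, -1.0], [-0.407, -0.914, 0.002]]
force: [0.3, -0.2, 0.3]
grip_width: 0.995
{'t': 1.65, 'joint_pos': [-25.943, -21.637, 116.471, 11.312, 63.756, 60.998], 'tcp_pos': [530.57, -134.12, 239.983], 'orientation': [[-0.914, 0.407, -0.001], [0.0, -0.002, -1.0], [-0.407, -0.914, 0.002]], 'force': [0.303, -0.221, 0.288], 'torque': [-0.02, 0.161, 0.018], 'grip_width': 0.995}
(np.float64(282.9730338101781), np.float64(205.35299416993232))
```

View pics/w1.png

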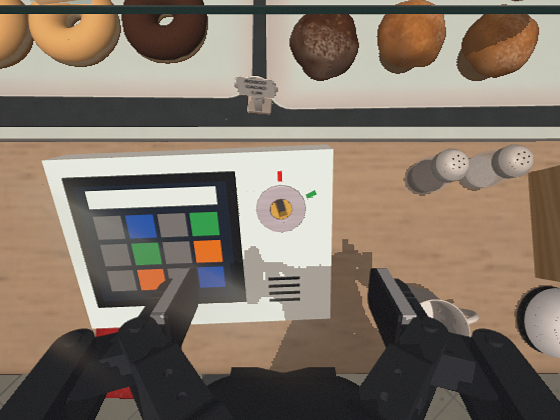

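The wrist view shows the switch at (281,209), with the red mark at (280,176), the green at (311,194) and the dark slot near (281,207) almost up the slope.

Run:
```python
from h import *
import pickle
o,(C,I,D)=pickle.load(open('w1.pkl','rb')); S=pickle.load(open('s0.pkl','rb'))
x0,y0=245,160
c=I[y0:250,x0:325]; hsv=cv2.cvtColor(c,cv2.COLOR_BGR2HSV)
H,s,V=[hsv[...,i].astype(int) for i in range(3)]
def cen(m):
    v,u=np.nonzero(m); return np.array([u.mean()+x0,v.mean()+y0]),len(u)
red=((H<8)|(H>172))&(s>140)&(V>90); red[30:]=0
green=(H>45)&(H<90)&(s>110)
print('red',cen(red),'green',cen(green))
bz=((np.abs(c.astype(int)-c[48,20].astype(int)).sum(-1))<60).astype(np.uint8)
print('bezel colour',c[48,20],c[48,72])
cn=max(cv2.findContours(bz,cv2.RETR_EXTERNAL,cv2.CHAIN_APPROX_NONE)[0],key=cv2.contourArea)
e=cv2.fitEllipse(cn); print('bezel ell',e[0][0]+x0,e[0][1]+y0,e[1])
cu,cv_=e[0][0]+x0,e[0][1]+y0
rays=[ray(C,cu,cv_)]
# refine bezel centre in other views similarly by eye pixel
L=tri([ray(C,cu,cv_),ray(S['top'][0],299.4,204.2),ray(S['scene'][0],301.5,207.5)]);print('lock tri',L, 'two', tri([ray(C,cu,cv_),ray(S['scene'][0],301.5,207.5)]))
print('depth lock',[np.round(pt(C,cu+a,cv_+b,D),1).tolist() for a,b in((-18,0),(18,0),(0,-18),(0,18))])
# plane of face
f,cx,cy,R,t=C; P=[pt(C,u,v,D) for u in range(246,326,3) for v in list(range(165,180,3))+list(range(238,255,3))]; P=np.array(P); P=P[np.abs(P[:,2]-119)<30]
m=P.mean(0);n=np.linalg.svd(P-m)[2][2]; n*=np.sign(n[2]); print('normal',n,np.degrees(np.arccos(n[2])),'yaw',np.degrees(np.arctan2(-n[1],-n[0])))
def onplane(uv):
    o_,d=ray(C,*uv); return o_+d*((m-o_)@n)/(d@n)
r=onplane(cen(red)[0]);g=onplane(cen(green)[0]);cc=onplane((cu,cv_)) ; print('centre on face',cc,'red dir',r-cc,'green',g-cc)
w=cv2.resize(I[180:236,252:312],None,fx=10,fy=10,interpolation=cv2.INTER_CUBIC); cv2.imwrite('pics/lock.png',w)
np.set_printoptions(linewidth=200); print(V[36:62,24:50])
```

```text
red (array([279.5, 175.5]), 40) green (array([310.75      , 193.94444444]), 36)
bezel colour [172 171 189] [225 234 232]
bezel ell 280.3451118469238 208.2363052368164 (45.96559143066406, 48.62394714355469)
lock tri [ 580.14640737 -133.11756607  123.67610644] two [ 581.74488801 -131.64677863  121.56236096]
depth lock [[580.7, -115.5, 122.9], [580.7, -146.8, 122.1], [595.3, -131.2, 130.5], [565.2, -131.0, 115.3]]
normal [-0.40643074 -0.01548133  0.91355042] 23.999300274088462 yaw 2.1813951005230576
centre on face [ 580.92144194 -131.08320722  119.37190172] red dir [26.87895493  0.61929711 11.96871119] green [ 12.00730543 -26.40928562   4.8944067 ]
[[188 188 187 189 189 187 188 185 186 187 186 186 186 186 185 186 186 186 186 188 188 187 188 190 188 189]
 [188 189 188 188 187 186 187 188 187 188 190 189 189 190 188 187 189 190 190 188 190 189 189 192 191 190]
 [188 190 191 191 189 191 192 193 192 187 188 175 182 188 186 187 189 191 191 191 191 189 192 192 191 194]
 [192 192 192 192 192 193 193 161 144 125 101  83  81  96 131 146 162 182 191 195 194 193 194 191 196 195]
 [194 195 195 197 
[... 1636 characters left out ...]
 138 137 135 160 174 199 206 205 173 173 188 188 187 186]
 [188 186 187 162 143 200 215 215 216 211 161 150 159 178 206 208 203 206 138 165 176 190 194 192 191 192]
 [188 189 191 190 155 149 159 210 222 221 197 199 210 212 209 218 220 193 148 168 197 196 193 192 193 191]
 [190 190 190 191 191 184 159 142 132 169 180 208 221 194 167 176 176 169 189 197 194 191 189 190 191 191]
 [190 188 188 188 191 195 198 175 157 145 144 167 170 154 144 180 186 202 199 191 189 190 189 189 190 189]
 [187 189 188 186 188 187 191 195 198 205 199 202 191 198 211 211 205 196 192 191 189 191 191 190 192 190]
 [190 188 190 191 191 192 190 191 192 194 196 200 205 200 197 196 194 196 194 193 192 195 192 193 194 195]]
```

View pics/lock.png

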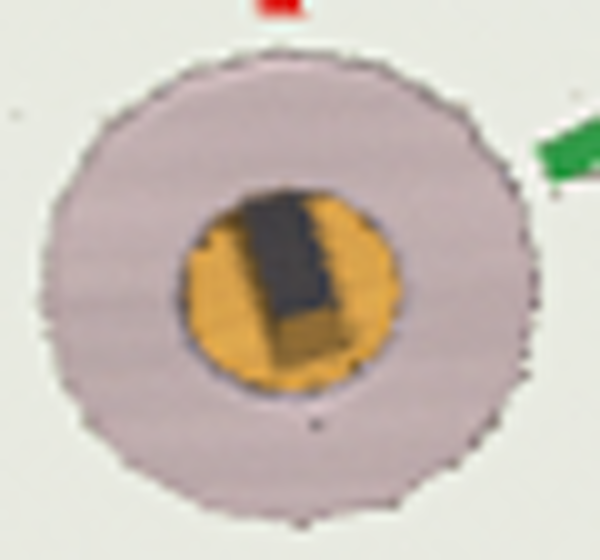

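Enlarged: the slot's long edges lean left (toward lock +y) by about 17° in the picture, running from (283,200) to (287,212) on the right edge.

Run:
```python
from h import *
import pickle
o,(C,I,D)=pickle.load(open('w1.pkl','rb'))
n=np.array([-.4064,-.0155,.9136]); cc=np.array([580.9,-131.1,119.4])-0.5*n
def onp(uv):
    a,d=ray(C,*uv); return a+d*((cc-a)@n)/(d@n)
L=Ro.from_euler('z',2.2,degrees=True)*Ro.from_euler('y',-24,degrees=True)
L=L.as_matrix()
for a,b in(((286.9,212),(283,200.3)),((286.7,214),(282.5,199.5)),((252+35,180+34.5),(252+27.5,180+37))):
    d=L.T@(onp(b)-onp(a)); print('in lock frame',d,np.degrees(np.arctan2(d[1],d[0])))
r=L.T@(onp((279.5,175.5))-onp((280.3,208.2)));print('red',np.degrees(np.arctan2(r[1],r[0])))
print(rows([449,297,205],np.array([[-1,0,0],[0,0,-1],[0,-1,0.]]).T.T))
```

```text
in lock frame [ 1.10205814e+01  3.06613165e+00 -1.00318508e-03] 15.547560723541018
in lock frame [ 1.36535155e+01  3.23973888e+00 -1.18013044e-03] 13.348415793750299
in lock frame [-2.09402556e+00  6.75030124e+00 -6.32331309e-04] 107.23452586722465
red -0.8797931712131829
([8.92, -0.22, -43.15], [-0.002, -0.002, -0.419])
```

```bash
python3 -m inch '[{"linear":[8.9,-0.2,-43.1],"rotation":[0,0,-0.419],"jaw":8.5},{"linear":[8.9,-0.2,-43.1],"rotation":[0,0,-0.419],"jaw":8.5},{"linear":[8.9,-0.2,-43.1],"rotation":[0,0,-0.419],"jaw":8.5},{"linear":[8.9,-0.2,-43.1],"rotation":[0,0,-0.419],"jaw":8.5},{"linear":[8.9,-0.2,-43.1],"rotation":[0,0,-0.419],"jaw":8.5},{"linear":[8.9,-0.2,-43.1],"rotation":[0,0,-0.419],"jaw":8.5},{"linear":[8.9,-0.2,-43.1],"rotation":[0,0,-0.419],"jaw":8.5},{"linear":[8.9,-0.2,-43.1],"rotation":[0,0,-0.419],"jaw":8.5},{"linear":[8.9,-0.2,-43.1],"rotation":[0,0,-0.419],"jaw":8.5},{"linear":[8.9,-0.2,-43.1],"rotation":[0,0,-0.419],"jaw":8.5},{"linear":[8.9,-0.2,-43.1],"rotation":[0,0,-0.419],"jaw":8.5},{"linear":[8.9,-0.2,-43.1],"rotation":[0,0,-0.419],"jaw":8.5},{"linear":[8.9,-0.2,-43.1],"rotation":[0,0,-0.419],"jaw":8.5},{"linear":[8.9,-0.2,-43.1],"rotation":[0,0,-0.419],"jaw":8.5}]'
python3 - <<'E'
from h import *
import pickle
o=sensors.get_obs();print(fmt(o)); S=snap('wrist'); pickle.dump((o,S),open('w2.pkl','wb')); cv2.imwrite('pics/w2.png',S[1])
C,I,D=S
print(proj(C,[449,297,63]))
E
```

```text
t: 2.87
tcp_pos: [449.9, 296.1, 205.1]
orientation: [[-1.0, 0.0, -0.002], [0.002, -0.002, -1.0], [-0.0, -1.0, 0.002]]
force: [-0.6, -0.9, 0.6]
grip_width: 0.995
{'t': 2.867, 'joint_pos': [27.977, -0.412, 98.546, -0.127, 81.911, 118.107], 'tcp_pos': [449.866, 296.091, 205.109], 'orientation': [[-1.0, 0.0, -0.002], [0.002, -0.002, -1.0], [-0.0, -1.0, 0.002]], 'force': [-0.622, -0.899, 0.632], 'torque': [-0.075, 0.027, -0.08], 'grip_width': 0.995}
(np.float64(282.7766788248682), np.float64(201.9691260004028))
```

View pics/w2.png

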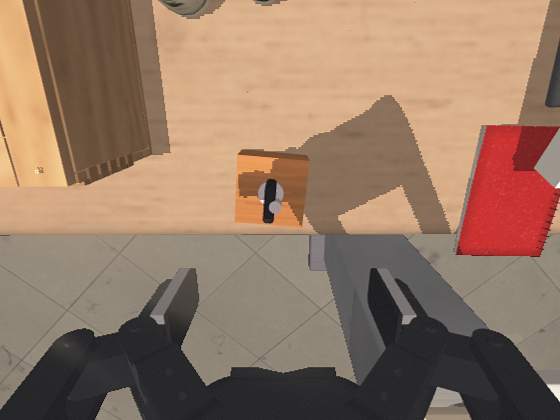

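Wrist: the head (black bar, 269,201) has its width running up the picture (world x), with the stand at (272,190) turned about 3°.

Run:
```python
from h import *
import pickle
o,(C,I,D)=pickle.load(open('w2.pkl','rb')); S=pickle.load(open('s0.pkl','rb'))
def blk(I,x0,x1,y0,y1,th):
    c=I[y0:y1,x0:x1]; m=(c.max(-1)<th).astype(np.uint8); n,l,st,ce=cv2.connectedComponentsWithStats(m)
    k=1+np.argmax(st[1:,4]); cn=cv2.findContours((l==k).astype(np.uint8),cv2.RETR_EXTERNAL,cv2.CHAIN_APPROX_NONE)[0][0]
    return ce[k]+[x0,y0],st[k],cv2.minAreaRect(cn)
print(blk(I,250,292,165,235,60))
w=blk(I,250,292,165,235,60)[0]
for th in(60,90):print('top',blk(S['top'][1],165,186,232,252,th)[:2],'scene',blk(S['scene'][1],190,212,143,170,th)[:2])
for p in((269,185),(269,200),(268,215),(243,175),(243,215),(300,215),(300,170)): print(p,np.round(pt(C,*p,D),1))
tp=blk(S['top'][1],165,186,232,252,60)[0]; sc=blk(S['scene'][1],190,212,143,170,60)[0]
print(tri([ray(C,*w),ray(S['top'][0],*tp),ray(S['scene'][0],*sc)]),tri([ray(S['top'][0],*tp),ray(S['scene'][0],*sc)]))
# stand mask
hsv=cv2.cvtColor(I,cv2.COLOR_BGR2HSV)[140:240,225:315]; m=((hsv[...,1]>150)&(hsv[...,2]>120)).astype(np.uint8)
cn=max(cv2.findContours(m,cv2.RETR_EXTERNAL,cv2.CHAIN_APPROX_NONE)[0],key=cv2.contourArea); print('stand',cv2.minAreaRect(cn))
cv2.imwrite('pics/k.png',np.hstack([cv2.resize(I[140:240,225:315],None,fx=5,fy=5,interpolation=2),cv2.resize(S['scene'][1][130:230,175:230],None,fx=5,fy=5,interpolation=2)]))
```

```text
(array([269.04010695, 199.62834225]), array([ 13,  14,  13,  44, 374], dtype=int32), ((19.43141746520996, 35.52875518798828), (10.37696361541748, 43.43690490722656), 3.814074993133545))
top (array([172.9, 238.9]), array([ 6,  6,  5,  3, 10], dtype=int32)) scene (array([200.296875, 155.0625  ]), array([ 6,  7, 10, 10, 64], dtype=int32))
top (array([184.61538462, 244.65384615]), array([19,  4,  2, 16, 26], dtype=int32)) scene (array([200.225 , 154.9875]), array([ 5,  7, 11, 10, 80], dtype=int32))
(269, 185) [467.2 308.9  71.2]
(269, 200) [455.7 308.9  77.8]
(268, 215) [442.3 309.9  78.8]
(243, 175) [467.7 336.   34.8]
(243, 215) [425.9 337.8  35.1]
(300, 215) [425.4 279.3  34.3]
(300, 170) [472.7 280.1  35.4]
[453.9499437  307.79391712  60.53426045] [455.6600074  307.56621866  58.8037985 ]
stand ((45.35940170288086, 50.47366714477539), (70.65521240234375, 67.32457733154297), 4.899092197418213)
```

View pics/k.png

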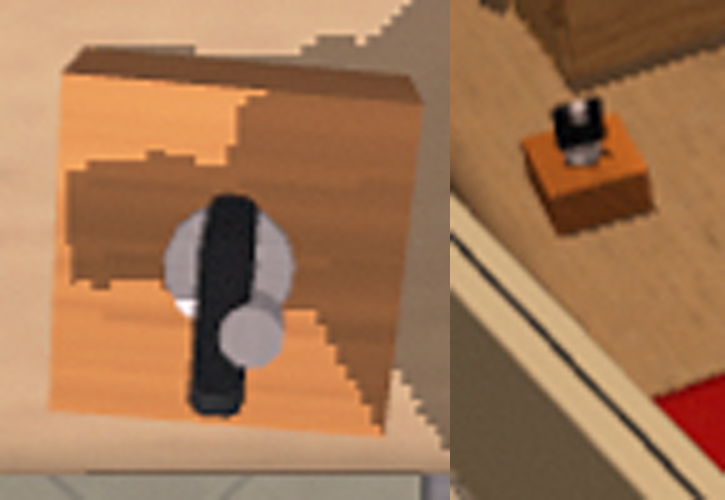

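Run:
```python
from h import *
import pickle
o,(C,I,D)=pickle.load(open('w2.pkl','rb'))
print('stand c',plane(C,270.9,191.1,35),'collar',plane(C,271,192.4,40),'head top',plane(C,225+222/5,140+305/5,78))
print('head ends',plane(C,225+232/5,140+197/5,76),plane(C,225+215/5,140+412/5,76))
np.set_printoptions(linewidth=220)
f,cx,cy,R,t=C; v,u=np.mgrid[174:228:2,258:290:2]; Z=((np.stack([(u-cx)/f,(v-cy)/f,np.ones_like(u)],-1)*D[v,u][...,None]-t)@R)[...,2]
print(np.round(Z).astype(int))
co=[(225+a/5,140+b/5) for a,b in((65,75),(420,103),(383,435),(50,410))]; P=np.array([plane(C,*c,35) for c in co]);print(P,P.mean(0))
```

```text
stand c [451.28074248 308.81239273  35.        ] collar [451.393797   308.53526526  40.        ] head top [454.82647505 308.52671777  78.        ]
head ends [473.39697509 306.60079398  76.        ] [434.17620408 310.19974175  76.        ]
[[ 35  34  35  34  35  35  35  35  35  37  37  34  35  34  35  35]
 [ 33  35  35  36  36  35  35  34  37  34  35  35  35  34  35  36]
 [ 35  34  35  35  34  34  35  36  35  34  35  36  35  36  35  35]
 [ 35  36  34  35  35  53  52  53  50  34  34  35  35  34  35  36]
 [ 34  35  36  38  58  61  61  60  56  49  35  36  35  35  36  35]
 [ 35  35  38  40  65  69  69  68  65  39  40  35  35  35  34  36]
 [ 35  40  39  40  73  75  74  73  71  39  39  39  35  33  35  36]
 [ 36  40  40  40  77  77  77  78  75  40  39  41  36  36  36  35]
 [ 39  40  39  75  79  78  78  77  78  40  39  38  39  35  36  35]
 [ 40  39  39  75  76  78  78  77  77  41  40  40  40  35  34  34]
 [ 40  39  40  76  78  79  78  77  76  44  40  39  39  34  35  35]
 [ 39  41  41  77  76  78  79  77  76  39  39  41  40  35  34  35]
 [ 33  41  42  77  78  78  77  78  76  71  40  39  39  35
[... 458 characters left out ...]
 35  35  34  36  36]
 [ 36  35  35  76  79  79  78  78  35  34  35  35  35  36  34  35]
 [ 36  34  35  78  78  79  79 326  34  35  37  35  34  35  35  36]
 [ 35  35  76  77  78  78  77  78  35  34  35  34  36  34  36  35]
 [ 35  34  35  78  78  79  78  77  34  34  34  35  35  35  35  35]
 [ 35  36  35  77  77  77  77  35  35  36  36  35  35  35  34  34]
 [ -1  -2   0  35  36  35  34  34  36  34  36  34  35  34  36  35]
 [ -1  -2  -1  -2  -2  -2  -1  -2  -1  -1  -1  -1  -2  -3  -2  -2]]
[[487.36684141 339.83439942  35.        ]
 [481.79255808 271.55024808  35.        ]
 [412.33909509 277.43185642  35.        ]
 [418.14985766 346.46979844  35.        ]] [449.91208806 308.82157559  35.        ]
```

There is a silver disc on the −y side at the top of the head (276,207, z≈80). I'll look from the side before gripping; that also gives a second wrist view.

```bash
python3 -c "
from h import *
c=s=.7071
print(rows([452,205,170],np.array([[-1,0,0],[0,s,-c],[0,-c,-s]]).T))"
```

```text
([-0.22, 3.54, 9.08], [-0.788, -0.002, -0.002])
```

```bash
python3 -m inch '[{"linear":[0,2,5],"rotation":[-0.12,0,0],"jaw":8.5},{"linear":[-0.2,3.5,9],"rotation":[-0.788,0,0],"jaw":8.5},{"linear":[-0.2,3.5,9],"rotation":[-0.788,0,0],"jaw":8.5},{"linear":[-0.2,3.5,9],"rotation":[-0.788,0,0],"jaw":8.5},{"linear":[-0.2,3.5,9],"rotation":[-0.788,0,0],"jaw":8.5},{"linear":[-0.2,3.5,9],"rotation":[-0.788,0,0],"jaw":8.5},{"linear":[-0.2,3.5,9],"rotation":[-0.788,0,0],"jaw":8.5},{"linear":[-0.2,3.5,9],"rotation":[-0.788,0,0],"jaw":8.5},{"linear":[-0.2,3.5,9],"rotation":[-0.788,0,0],"jaw":8.5},{"linear":[-0.2,3.5,9],"rotation":[-0.788,0,0],"jaw":8.5}]'
python3 - <<'E'
from h import *
import pickle
o=sensors.get_obs();print(fmt(o)); S=snap('wrist'); pickle.dump((o,S),open('w3.pkl','wb'))
C,I,D=S; u,v=map(int,proj(C,[452,308.5,60])); print(u,v); cv2.imwrite('pics/w3.png',cv2.resize(I[v-50:v+50,u-60:u+60],None,fx=6,fy=6,interpolation=2))
E
```

```text
t: 3.75
tcp_pos: [451.9, 206.7, 170.7]
orientation: [[-1.0, 0.002, -0.0], [0.002, 0.706, -0.708], [-0.001, -0.708, -0.706]]
force: [0.3, 0.2, 1.4]
grip_width: 0.999
{'t': 3.75, 'joint_pos': [-10.962, -5.655, 118.527, 44.565, 81.161, 66.236], 'tcp_pos': [451.865, 206.744, 170.728], 'orientation': [[-1.0, 0.002, -0.0], [0.002, 0.706, -0.708], [-0.001, -0.708, -0.706]], 'force': [0.322, 0.18, 1.401], 'torque': [-0.359, 0.014, 0.028], 'grip_width': 0.999}
290 198
```

View pics/w3.png

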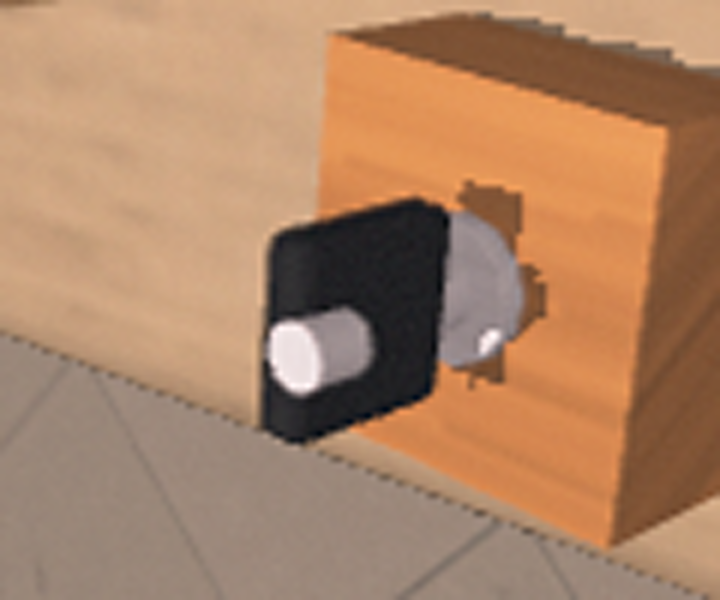

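The side view shows a silver cylinder about 12 mm across set into the head's −y face, running from mid-height to just above the top (around (320,350)). The −y jaw would land on it, so I'll grip centred at y≈307 and let the opening tell whether it is solid.

```bash
python3 -c "
from h import *
print(rows([451.3,307,130],np.array([[-.9962,.0872,0],[0,0,-1],[-.0872,-.9962,0]]).T))
C=cal('wrist')
import pickle
o,(C2,_,_)=pickle.load(open('w2.pkl','rb'));print('cyl top',plane(C2,276,206.7,80))
# axis check by two wrist views: head's collar? top disc centre in w3
o,(C3,_,_)=pickle.load(open('w3.pkl','rb'))
print('cyl tri',tri([ray(C2,275.3,206.7),ray(C3,230+297/6,148+357/6)]))
"
```

```text
([0.06, 9.94, -4.16], [0.783, 0.083, 0.032])
cyl top [450.31005073 302.85011496  80.        ]
cyl tri [449.64662289 303.43987905  78.95352602]
```

```bash
python3 -m inch '[{"linear":[0,5,-4],"rotation":[0.4,0.04,0.016],"jaw":6},{"linear":[0.06,9.5,-4.6],"rotation":[0.783,0.083,0.032],"jaw":6},{"linear":[0.06,9.94,-4.16],"rotation":[0.783,0.083,0.032],"jaw":6},{"linear":[0.06,9.94,-4.16],"rotation":[0.783,0.083,0.032],"jaw":6},{"linear":[0.06,9.94,-4.16],"rotation":[0.783,0.083,0.032],"jaw":6},{"linear":[0.06,9.94,-4.16],"rotation":[0.783,0.083,0.032],"jaw":6},{"linear":[0.06,9.94,-4.16],"rotation":[0.783,0.083,0.032],"jaw":6},{"linear":[0.06,9.94,-4.16],"rotation":[0.783,0.083,0.032],"jaw":6},{"linear":[0.06,9.94,-4.16],"rotation":[0.783,0.083,0.032],"jaw":6},{"linear":[0.06,9.94,-4.16],"rotation":[0.783,0.083,0.032],"jaw":6}]' 
python3 -c "
from h import *
print(fmt(sensors.get_obs()));print(rows([451.3,307,66],np.array([[-.9962,.0872,0],[0,0,-1],[-.0872,-.9962,0]]).T))"
```

```text
t: 4.63
tcp_pos: [450.3, 308.0, 129.7]
orientation: [[-0.996, -0.001, -0.085], [0.085, 0.005, -0.996], [0.002, -1.0, -0.005]]
force: [-0.3, -1.4, -0.5]
grip_width: 0.699
{'t': 4.633, 'joint_pos': [28.804, 4.4, 101.811, 0.293, 73.712, 123.601], 'tcp_pos': [450.314, 307.957, 129.669], 'orientation': [[-0.996, -0.001, -0.085], [0.085, 0.005, -0.996], [0.002, -1.0, -0.005]], 'force': [-0.275, -1.386, -0.453], 'torque': [0.049, -0.017, 0.059], 'grip_width': 0.699}
([-0.12, 6.37, 0.12], [0.005, 0.002, 0.002])
```

```bash
python3 -m inch '[{"linear":[-0.1,3,0.1],"rotation":[0.005,0,0],"jaw":6},{"linear":[-0.1,5,0.1],"rotation":[0.005,0,0],"jaw":6},{"linear":[-0.1,6.35,0.1],"rotation":[0.005,0,0],"jaw":5},{"linear":[-0.1,6.35,0.1],"rotation":[0.005,0,0],"jaw":4},{"linear":[-0.1,6.35,0.1],"rotation":[0.005,0,0],"jaw":3},{"linear":[-0.1,6.35,0.1],"rotation":[0.005,0,0],"jaw":2.2},{"linear":[-0.1,6.35,0.1],"rotation":[0.005,0,0],"jaw":1.8},{"linear":[-0.1,6.35,0.1],"rotation":[0.005,0,0],"jaw":1.4},{"linear":[-0.1,6.35,0.1],"rotation":[0.005,0,0],"jaw":0.5},{"linear":[-0.1,6.35,0.1],"rotation":[0.005,0,0],"jaw":0.5},{"linear":[-0.1,6.35,0.1],"rotation":[0.005,0,0],"jaw":0.5}]' 20
python3 -c "
from h import *
o=sensors.get_obs();print(fmt(o),o['grip_width']*85)"
```

```text
t: 5.55
tcp_pos: [452.4, 306.8, 67.4]
orientation: [[-0.996, 0.0, -0.087], [0.087, -0.001, -0.996], [-0.0, -1.0, 0.001]]
force: [-0.2, -0.8, 5.6]
grip_width: 0.114
{'t': 5.55, 'joint_pos': [28.813, 9.165, 103.76, -0.072, 67.109, 123.815], 'tcp_pos': [452.417, 306.838, 67.396], 'orientation': [[-0.996, 0.0, -0.087], [0.087, -0.001, -0.996], [-0.0, -1.0, 0.001]], 'force': [-0.216, -0.794, 5.626], 'torque': [-0.293, 0.034, 0.024], 'grip_width': 0.114} 9.698304620519222
```

The jaws closed on 9.7 mm, so they hold the head's flat faces. Now firm the grip, lift, and look at the key.

```bash
python3 -m inch '[{"linear":[0,0,0],"rotation":[0,0,0],"jaw":0.3},{"linear":[0,0,0],"rotation":[0,0,0],"jaw":0.3},{"linear":[0,0,0],"rotation":[0,0,0],"jaw":0.3},{"linear":[0,-1,0],"rotation":[0,0,0],"jaw":0.3},{"linear":[0,-2,0],"rotation":[0,0,0],"jaw":0.3},{"linear":[0,-4,0],"rotation":[0,0,0],"jaw":0.3},{"linear":[0,-8,0],"rotation":[0,0,0],"jaw":0.3},{"linear":[0,-12,0],"rotation":[0,0,0],"jaw":0.3},{"linear":[0,-16,0],"rotation":[0,0,0],"jaw":0.3},{"linear":[0,-16,0],"rotation":[0,0,0],"jaw":0.3},{"linear":[0,-16,0],"rotation":[0,0,0],"jaw":0.3}]' 70
python3 - <<'E'
from h import *
import pickle
o=sensors.get_obs();print(fmt(o)); S=snap('wrist'); pickle.dump((o,S),open('w4.pkl','wb')); C,I,D=S
R=np.array(o['orientation']);p=np.array(o['tcp_pos'])
for k in(3,22,49): print(k,proj(C,p+R[:,1]*k))
cv2.imwrite('pics/w4.png',cv2.resize(I[170:420,180:380],None,fx=2.4,fy=2.4,interpolation=2))
E
```

```text
t: 6.47
tcp_pos: [453.6, 307.8, 230.8]
orientation: [[-0.996, 0.005, -0.087], [0.087, 0.001, -0.996], [-0.005, -1.0, -0.002]]
force: [-0.6, -0.0, -1.2]
grip_width: 0.108
{'t': 6.467, 'joint_pos': [28.837, -0.152, 95.57, -0.055, 84.308, 123.814], 'tcp_pos': [453.556, 307.806, 230.833], 'orientation': [[-0.996, 0.005, -0.087], [0.087, 0.001, -0.996], [-0.005, -1.0, -0.002]], 'force': [-0.62, -0.034, -1.206], 'torque': [-0.023, -0.009, -0.018], 'grip_width': 0.108}
3 (np.float64(285.21974945729727), np.float64(290.6132283442048))
22 (np.float64(284.96873429169625), np.float64(269.80770006363895))
49 (np.float64(284.6944232275347), np.float64(247.07127858321815))
```

View pics/w4.png

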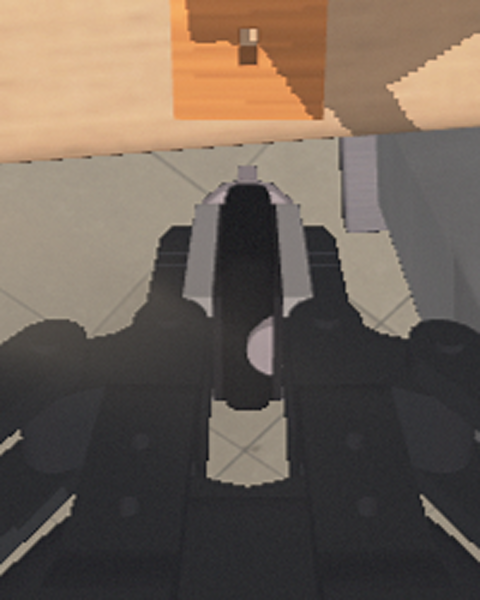

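Picture: the key is held centred between the pads (head column ≈246 in the crop, blade edge visible at (247,172)), and the empty slot is behind it.

Run:
```python
from h import *
import pickle
o,(C,I,D)=pickle.load(open('w4.pkl','rb')); R=np.array(o['orientation']);p=np.array(o['tcp_pos'])
P=lambda x,k,z=0:np.round(proj(C,p+R@np.array([x,k,z])),1)
for dx in(0,1.1):
    print('dx',dx,'blade tip edge',P(-7+dx,52.4),'collar rim lower/upper',P(-13+dx,32.4),P(-13+dx,27.4),'collar sides',P(dx,27.4,-13),P(dx,27.4,13),'head back top ends',P(-17+dx,-10.6),P(17+dx,-10.6))
np.set_printoptions(linewidth=200)
print(I[236:256,276:290].mean(-1).astype(int))
print('head lower end col 283',I[320:350,283].mean(-1).astype(int))
```

```text
dx 0 blade tip edge [284.7 234.5] collar rim lower/upper [284.9 239.5] [285.  243.5] collar sides [261.5 264.7] [308.4 264.7] head back top ends [285.5 275. ] [285.3 340.2]
dx 1.1 blade tip edge [284.7 236.1] collar rim lower/upper [284.9 241.3] [285.  245.3] collar sides [261.5 266.5] [308.3 266.5] head back top ends [285.5 277.3] [285.3 342.1]
[[148 148 149 153 153 152 152 152 144 135 142 151 153 153]
 [148 148 150 151 149 152 154 147 136 141 152 155 154 153]
 [149 148 147 150 152 154 148 136 141 156 157 156 153 152]
 [147 147 151 114 122 129 128 127 126 129  89 139 155 153]
 [147 148 150 128 124 126 127 126 127 127 116 147 156 153]
 [147 149 151 131 125 127 128 126 127 127 120 148 153 154]
 [150 151 148 129 125 127 126 127 125 126 121 145 153 154]
 [150 150 142 126 126 127 126 127 128 128 121 147 153 154]
 [149 143 141 130 115 122 125 126 121 121 123 150 157 156]
 [147  97  92 122 129 132 133 131 131 130 133 110  97 144]
 [131 131  95  83  87  86  88  87  86  85  88  98 124 133]
 [ 92  64  41  34  37  39  36  35  36  38  38  41  45  60]
 [ 36  31  28  30  33  33  30  27  29  28  27  31  27  27]
 [ 26  26  33  29  33  27  33  27  31  31  31  30  32  31]
 [ 28  29  29  30  33  28  31  31  31  30  29  28  29  30]
 [ 33  31  28  29  32  33  28  31  31  30  28  32  29  31]
 [ 34  34  31  31  31  31  34  29  31  30  33  28  29  27]
 [ 29  31  32  31  29  26  29  29  29  33  30  29  29  33]
 [ 31  30  28  30  32  33  31  31  31  30  28  33  33  31]
 [ 28  30  30  34  29  31  31  33  28  31  32  29  30  34]]
head lower end col 283 [ 46  42  44  49  49  45  45  45  46  46  45  47  45  46  45  46  47  44  45  41  35 138 141 142 138 138 136 137 138 137]
```

```bash
cat >> h.py <<'E'
LOCK=np.array([582.,-132.3,121.5]); YAW=2
def tcp_for(h,turn,dx=0,dy=0,tip=52.4):
    "TCP pose with the key tip h mm above lock, offset dx up slope, dy left"
    R=lockR(YAW,turn); L=lockR(YAW,0); n=-L[:,1]
    return LOCK+n*(h+tip)-L[:,0]*dx-L[:,2]*dy, R
E
python3 - <<'E'
from h import *
p,R=tcp_for(14,15,dx=1); print(p,rows(p,R)); p,R=tcp_for(45,15,dx=1); print(rows(p,R))
E
```

```text
[ 555.92212798 -133.21065936  182.56615503] ([-14.14, 4.57, 42.96], [0.029, -0.378, 0.42])
([-12.89, 1.73, 43.12], [0.029, -0.378, 0.42])
```

```bash
python3 -m inch '[{"linear":[-12.9,1.7,43.1],"rotation":[0.029,-0.378,0.42],"jaw":0.3},{"linear":[-12.9,1.7,43.1],"rotation":[0.029,-0.378,0.42],"jaw":0.3},{"linear":[-12.9,1.7,43.1],"rotation":[0.029,-0.378,0.42],"jaw":0.3},{"linear":[-12.9,1.7,43.1],"rotation":[0.029,-0.378,0.42],"jaw":0.3},{"linear":[-12.9,1.7,43.1],"rotation":[0.029,-0.378,0.42],"jaw":0.3},{"linear":[-12.9,1.7,43.1],"rotation":[0.029,-0.378,0.42],"jaw":0.3},{"linear":[-12.9,1.7,43.1],"rotation":[0.029,-0.378,0.42],"jaw":0.3},{"linear":[-12.9,1.7,43.1],"rotation":[0.029,-0.378,0.42],"jaw":0.3},{"linear":[-12.9,1.7,43.1],"rotation":[0.029,-0.378,0.42],"jaw":0.3},{"linear":[-12.9,1.7,43.1],"rotation":[0.029,-0.378,0.42],"jaw":0.3},{"linear":[-12.9,1.7,43.1],"rotation":[0.029,-0.378,0.42],"jaw":0.3},{"linear":[-12.9,1.7,43.1],"rotation":[0.029,-0.378,0.42],"jaw":0.3},{"linear":[-14.1,4.6,43.0],"rotation":[0.029,-0.378,0.42],"jaw":0.3},{"linear":[-14.1,4.6,43.0],"rotation":[0.029,-0.378,0.42],"jaw":0.3},{"linear":[-14.1,4.6,43.0],"rotation":[0.029,-0.378,0.42],"jaw":0.3},{"linear":[-14.1,4.6,43.0],"rotation":[0.029,-0.378,0.42],"jaw":0.3},{"linear":[-14.1,4.6,43.0],"rotation":[0.029,-0.378,0.42],"jaw":0.3}]'
python3 - <<'E'
from h import *
import pickle
o=sensors.get_obs();print(fmt(o)); S=snap('wrist');T=snap('scene'); pickle.dump((o,S,T),open('w5.pkl','wb')); C,I,D=S
print(rows(*tcp_for(14,15,dx=1)))
a=cv2.resize(I[205:275,240:325],None,fx=8,fy=8,interpolation=2)
b=cv2.resize(T[1][175:245,270:340],None,fx=8,fy=8,interpolation=2)[:, :120*8//8*1]
b=cv2.resize(T[1][150:240,272:302],None,fx=4,fy=4,interpolation=2)
b=cv2.resize(T[1][155:235,270:330],None,fx=7,fy=7,interpolation=2)[:,:][:560,:120]
cv2.imwrite('pics/w5.png',cv2.resize(I[195:285,230:335],None,fx=7,fy=6,interpolation=2)); cv2.imwrite('pics/s5.png',cv2.resize(T[1][130:240,240:360],None,fx=5,fy=5,interpolation=2))
E
```

```text
t: 7.93
tcp_pos: [554.8, -133.4, 181.4]
orientation: [[-0.873, 0.405, 0.271], [-0.291, 0.013, -0.957], [-0.39, -0.914, 0.107]]
force: [0.4, -0.1, -0.4]
grip_width: 0.105
{'t': 7.933, 'joint_pos': [-25.031, -14.314, 116.919, 12.661, 56.497, 42.832], 'tcp_pos': [554.817, -133.424, 181.39], 'orientation': [[-0.873, 0.405, 0.271], [-0.291, 0.013, -0.957], [-0.39, -0.914, 0.107]], 'force': [0.372, -0.119, -0.419], 'torque': [0.012, 0.213, 0.02], 'grip_width': 0.105}
([-0.09, -0.02, -0.02], [-0.002, 0.002, 0.001])
```

View pics/w5.png

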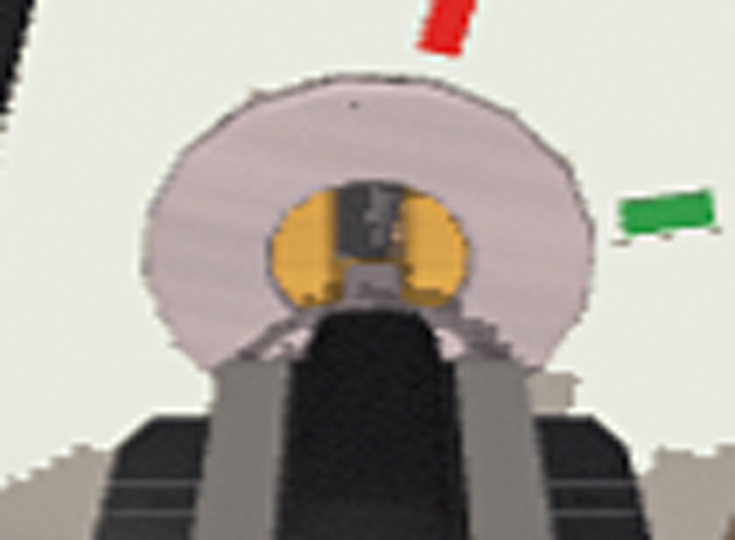

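The picture shows the blade (column ≈371) in line with the dark slot (≈371), the slot upright and so already in line in angle, and the opening centred at column ≈369. Next, the up-slope offset from depth.

Run:
```python
from h import *
import pickle
o,(C,I,D),T=pickle.load(open('w5.pkl','rb')); R=np.array(o['orientation']);p=np.array(o['tcp_pos'])
tool=lambda q:np.round(R.T@(q-p),1)
for u,v in((258,238),(307,238),(282,215),(265,222),(300,222)): print('bezel',tool(pt(C,u,v,D)))
bz=np.array([R.T@(pt(C,u,v,D)-p) for u in range(252,314) for v in range(210,246) if 24**2>(u-282.7)**2+((v-239)*1.1)**2>19**2]);print('bezel axial median',np.median(bz[:,1]),len(bz))
ax=np.median(bz[:,1])
def at(u,v,k):
    a,d=ray(C,u,v); a=R.T@(a-p); d=R.T@d; return np.round(a+d*(k-a[1])/d[1],2)
print('bezel L,R,top outer at axial',at(230+143/7,239,ax),at(230+595/7,239,ax),at(282.7,195+75/6,ax),'opening L R top',at(230+268/7,238,ax),at(230+468/7,238,ax),at(282.7,195+182/6,ax))
for v in range(236,248): print(v,np.round(I[v,280:287].mean()),tool(pt(C,283,v,D)),at(283,v,52.4))
```

```text
bezel [ -0.2  62.9 -17.6]
bezel [-0.1 62.9 15. ]
bezel [-16.6  62.6  -1.6]
bezel [-11.3  63.7 -12.8]
bezel [-11.2  64.   10.2]
bezel axial median 63.29139470566428 373
bezel L,R,top outer at axial [  0.77  63.29 -22.71] [ 0.78 63.29 20.38] [-21.49  63.29  -1.16] opening L R top [ 4.000e-02  6.329e+01 -1.078e+01] [4.000e-02 6.329e+01 8.260e+00] [-9.09 63.29 -1.17]
236 69.0 [ 45.9 166.6  -1. ] [-6.4  52.4  -0.97]
237 67.0 [ 47.2 167.1  -1. ] [-5.72 52.4  -0.97]
238 78.0 [ 8.6 81.6 -1. ] [-5.03 52.4  -0.97]
239 115.0 [-4.5 52.  -1. ] [-4.34 52.4  -0.97]
240 118.0 [-5.3 48.9 -1. ] [-3.65 52.4  -0.97]
241 117.0 [-4.7 48.7 -1. ] [-2.96 52.4  -0.97]
242 111.0 [-5.1 46.5 -1. ] [-2.26 52.4  -0.97]
243 99.0 [-5.4 44.5 -1. ] [-1.57 52.4  -0.97]
244 93.0 [-10.9  31.9  -1. ] [-0.87 52.4  -0.97]
245 108.0 [-11.2  30.1  -1. ] [-0.17 52.4  -0.97]
246 73.0 [-10.7  29.9  -1. ] [ 0.53 52.4  -0.97]
247 29.0 [-15.6  18.8  -1. ] [ 1.23 52.4  -0.97]
```

View pics/s5.png

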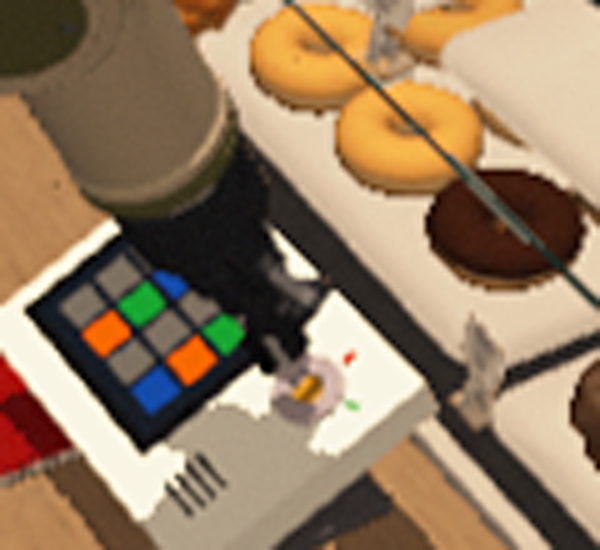

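The key sits at tool x≈+2.05 and the lock at +0.45, z within 0.2 mm, with 11 mm of gap. Shift up-slope 1.6 mm and go in gently.

```bash
python3 -m inch '[{"linear":[-0.16,0,-0.02],"rotation":[0,0,0],"jaw":0.3},{"linear":[-0.16,0.5,-0.02],"rotation":[0,0,0],"jaw":0.3},{"linear":[-0.16,0.9,-0.02],"rotation":[0,0,0],"jaw":0.3},{"linear":[-0.16,1.2,-0.02],"rotation":[0,0,0],"jaw":0.3},{"linear":[-0.16,1.4,-0.02],"rotation":[0,0,0],"jaw":0.3},{"linear":[-0.16,1.5,-0.02],"rotation":[0,0,0],"jaw":0.3},{"linear":[-0.16,1.6,-0.02],"rotation":[0,0,0],"jaw":0.3},{"linear":[-0.16,1.7,-0.02],"rotation":[0,0,0],"jaw":0.3},{"linear":[-0.16,1.7,-0.02],"rotation":[0,0,0],"jaw":0.3}]'
python3 - <<'E'
from h import *
o=sensors.get_obs();R=np.array(o['orientation']);print('F tool',R.T@o['force'],'T',R.T@o['torque'],o['grip_width'],np.round(R.T@(np.array(o['tcp_pos'])-[554.817,-133.424,181.39]),2))
E
```

```text
t: 8.78
tcp_pos: [563.0, -133.1, 165.6]
orientation: [[-0.874, 0.404, 0.27], [-0.29, 0.013, -0.957], [-0.39, -0.915, 0.106]]
force: [0.0, 0.2, -1.0]
grip_width: 0.112
F tool [ 0.35035645  0.93707108 -0.2666514 ] T [-0.02846045 -0.04178584 -0.27258975] 0.11154391146056318 [-1.09 17.78  0.22]
```

No contact force yet; continue slowly.

```bash
python3 -m inch '[{"linear":[0,0.1,0],"rotation":[0,0,0],"jaw":0.3},{"linear":[0,0.2,0],"rotation":[0,0,0],"jaw":0.3},{"linear":[0,0.3,0],"rotation":[0,0,0],"jaw":0.3},{"linear":[0,0.4,0],"rotation":[0,0,0],"jaw":0.3},{"linear":[0,0.5,0],"rotation":[0,0,0],"jaw":0.3},{"linear":[0,0.6,0],"rotation":[0,0,0],"jaw":0.3},{"linear":[0,0.6,0],"rotation":[0,0,0],"jaw":0.3}]'
python3 - <<'E'
from h import *
o=sensors.get_obs();R=np.array(o['orientation']);print('F tool',R.T@o['force'],'T',R.T@o['torque'],o['grip_width'],np.round(R.T@(np.array(o['tcp_pos'])-[554.817,-133.424,181.39]),2))
E
```

```text
t: 9.37
tcp_pos: [565.4, -132.9, 160.0]
orientation: [[-0.874, 0.404, 0.27], [-0.29, 0.013, -0.957], [-0.39, -0.915, 0.106]]
force: [-0.1, -0.3, -0.9]
grip_width: 0.106
F tool [0.48640086 0.7514915  0.17382762] T [-0.05867301  0.03667135 -0.22503873] 0.10619783951310363 [-1.05 23.85  0.12]
```

```bash
python3 -m inch '[{"linear":[0,0.15,0],"rotation":[0,0,0],"jaw":0.3},{"linear":[0,0.3,0],"rotation":[0,0,0],"jaw":0.3},{"linear":[0,0.45,0],"rotation":[0,0,0],"jaw":0.3},{"linear":[0,0.55,0],"rotation":[0,0,0],"jaw":0.3},{"linear":[0,0.65,0],"rotation":[0,0,0],"jaw":0.3},{"linear":[0,0.75,0],"rotation":[0,0,0],"jaw":0.3},{"linear":[0,0.75,0],"rotation":[0,0,0],"jaw":0.3}]'
python3 - <<'E'
from h import *
o=sensors.get_obs();R=np.array(o['orientation']);print('F tool',R.T@o['force'],'T',R.T@o['torque'],o['grip_width'],np.round(R.T@(np.array(o['tcp_pos'])-[554.817,-133.424,181.39]),2))
E
```

```text
t: 9.95
tcp_pos: [568.3, -132.9, 153.9]
orientation: [[-0.874, 0.404, 0.271], [-0.291, 0.013, -0.957], [-0.39, -0.915, 0.106]]
force: [-8.2, 0.9, 6.5]
grip_width: 0.101
F tool [ 4.37373008 -9.20728073 -2.38130053] T [-0.50121828  0.00121776 -0.85141478] 0.10114905690482504 [-1.23 30.62  0.25]
```

Contact with 9 N at 30.6 mm of travel against the expected ~31, so the collar is on the bezel. Turn clockwise (+ about tool y) in stages about the key's axis, with a lighter press.

```bash
python3 -m inch '[{"linear":[0,-0.04,0],"rotation":[0,0,0],"jaw":0.3},{"linear":[0,-0.04,0.01],"rotation":[0,0.07,0],"jaw":0.3},{"linear":[0,-0.04,0.02],"rotation":[0,0.14,0],"jaw":0.3},{"linear":[0.01,-0.04,0.03],"rotation":[0,0.21,0],"jaw":0.3},{"linear":[0.01,-0.04,0.04],"rotation":[0,0.28,0],"jaw":0.3},{"linear":[0.01,-0.04,0.05],"rotation":[0,0.35,0],"jaw":0.3},{"linear":[0.01,-0.04,0.05],"rotation":[0,0.35,0],"jaw":0.3}]'
python3 - <<'E'
from h import *
o=sensors.get_obs();R=np.array(o['orientation']);print('F tool',R.T@o['force'],'T',R.T@o['torque'],o['grip_width'],np.round(R.T@(np.array(o['tcp_pos'])-[554.817,-133.424,181.39]),2))
r=lockR(YAW,0).T@R;print('turn deg',np.degrees(np.arctan2(-r[2,0],r[0,0])))
E
```

```text
t: 10.53
tcp_pos: [568.6, -133.3, 154.1]
orientation: [[-0.913, 0.405, -0.048], [0.059, 0.013, -0.998], [-0.403, -0.914, -0.035]]
force: [-1.7, 1.3, 2.2]
grip_width: 0.107
F tool [ 0.69947136 -2.68405986 -1.34356778] T [-0.29179256  0.00137003 -0.31661166] 0.10683641122090728 [-1.53 30.56  0.15]
turn deg 5.191685352942558
```

```bash
python3 -m inch '[{"linear":[0,0,0.01],"rotation":[0,0.1,0],"jaw":0.3},{"linear":[0,0,0.03],"rotation":[0,0.2,0],"jaw":0.3},{"linear":[0.01,0,0.04],"rotation":[0,0.3,0],"jaw":0.3},{"linear":[0.01,0,0.06],"rotation":[0,0.4,0],"jaw":0.3},{"linear":[0.02,0,0.07],"rotation":[0,0.5,0],"jaw":0.3},{"linear":[0.03,0,0.08],"rotation":[0,0.6,0],"jaw":0.3},{"linear":[0.04,0,0.1],"rotation":[0,0.7,0],"jaw":0.3},{"linear":[0.05,0,0.11],"rotation":[0,0.8,0],"jaw":0.3},{"linear":[0.06,0,0.12],"rotation":[0,0.9,0],"jaw":0.3}]'
python3 - <<'E'
from h import *
o=sensors.get_obs();R=np.array(o['orientation']);print('F tool',R.T@o['force'],'T',R.T@o['torque'],o['grip_width'],np.round(R.T@(np.array(o['tcp_pos'])-[554.817,-133.424,181.39]),2),o['joint_pos'])
r=lockR(YAW,0).T@R;print('turn deg',np.degrees(np.arctan2(r[2,0],r[0,0])))
E
```

```text
t: 11.28
tcp_pos: [567.7, -134.9, 153.6]
orientation: [[-0.53, 0.404, -0.745], [0.818, 0.012, -0.576], [-0.224, -0.915, -0.337]]
force: [-4.1, -1.3, 2.8]
grip_width: 0.11
F tool [ 0.47418822 -4.26484633  2.90647803] T [ 0.6411119  -0.11180453 -0.2964983 ] 0.10953880462026877 [-1.85 30.56  0.64] [-24.4682157  -10.26726114 116.52903207  12.92847546  52.81561396
 114.31534767]
turn deg -56.68957882436308
```

```bash
python3 -m inch '[{"linear":[0,0,0],"rotation":[0,0.05,0],"jaw":0.3},{"linear":[0,0,0.01],"rotation":[0,0.1,0],"jaw":0.3},{"linear":[0,0,0.02],"rotation":[0,0.14,0],"jaw":0.3},{"linear":[0,0,0.02],"rotation":[0,0.16,0],"jaw":0.3}]'
python3 - <<'E'
from h import *
o=sensors.get_obs();R=np.array(o['orientation']);print('F tool',R.T@o['force'],'T',R.T@o['torque'],o['grip_width'])
r=lockR(YAW,0).T@R;print('turn deg',np.degrees(np.arctan2(r[2,0],r[0,0])))
E
python3 -m inch '[{"linear":[0,0,0],"rotation":[0,0.02,0],"jaw":0.3},{"linear":[0,0,0],"rotation":[0,0.04,0],"jaw":0.3}]'
python3 - <<'E'
from h import *
o=sensors.get_obs();R=np.array(o['orientation']);print('F tool',R.T@o['force'],'T',R.T@o['torque'],o['grip_width'])
r=lockR(YAW,0).T@R;print('turn deg',np.degrees(np.arctan2(r[2,0],r[0,0])))
E
```

```text
t: 11.62
tcp_pos: [567.4, -135.1, 153.5]
orientation: [[-0.407, 0.404, -0.819], [0.898, 0.012, -0.44], [-0.168, -0.915, -0.367]]
force: [-5.0, -2.3, 3.3]
grip_width: 0.108
F tool [-0.55304148 -5.06588707  3.89948953] T [ 0.86180053 -0.12218677 -0.18885394] 0.10790852385804811
turn deg -65.71736928974893
t: 11.78
tcp_pos: [567.4, -135.1, 153.5]
orientation: [[-0.375, 0.404, -0.835], [0.914, 0.012, -0.405], [-0.154, -0.915, -0.374]]
force: [-5.7, -1.5, 4.2]
grip_width: 0.105
F tool [ 0.12807643 -6.17723804  3.72741304] T [ 0.98374561 -0.10314269 -0.10515673] 0.10458829857097256
turn deg -67.93538094197224
```

```bash
cat > st.py <<'E'
from h import *
o=sensors.get_obs();R=np.array(o['orientation']);print('F tool',np.round(R.T@o['force'],2),'T',np.round(R.T@o['torque'],3),round(o['grip_width'],4))
r=lockR(YAW,0).T@R;print('turn deg',np.degrees(np.arctan2(r[2,0],r[0,0])))
E
python3 -m inch '[{"linear":[0,0,0],"rotation":[0,0.025,0],"jaw":0.3},{"linear":[0,0,0],"rotation":[0,0.035,0],"jaw":0.3}]' >/dev/null; python3 st.py
python3 -m inch '[{"linear":[0,0,0],"rotation":[0,0.025,0],"jaw":0.3},{"linear":[0,0,0],"rotation":[0,0.035,0],"jaw":0.3}]' >/dev/null; python3 st.py
```

```text
F tool [-0.11 -5.59  4.59] T [ 1.083 -0.092 -0.072] 0.105
turn deg -69.9676134842768
F tool [-0.1  -6.71  5.32] T [ 1.093 -0.121 -0.053] 0.108
turn deg -71.96783116715683
```

```bash
python3 -m inch '[{"linear":[0,0,-0.02],"rotation":[0,0.025,0],"jaw":0.3},{"linear":[0,0,-0.02],"rotation":[0,0.03,0],"jaw":0.3}]' >/dev/null; python3 st.py
python3 -m inch '[{"linear":[0,0,-0.02],"rotation":[0,0.015,0],"jaw":0.3},{"linear":[0,0,-0.02],"rotation":[0,0.03,0],"jaw":0.3}]' >/dev/null; python3 st.py
```

```text
F tool [-1.33 -8.52  6.08] T [ 1.312 -0.123 -0.028] 0.1048
turn deg -73.68653569068965
F tool [-0.72 -9.77  7.43] T [ 1.515 -0.075  0.03 ] 0.1072
turn deg -75.36104627748298
```

```bash
python3 -m inch '[{"linear":[0,-0.04,0.07],"rotation":[0,0,0],"jaw":0.3},{"linear":[0,-0.04,0.07],"rotation":[0,0,0],"jaw":0.3}]' >/dev/null; python3 st.py
python3 -m inch '[{"linear":[0,0,0],"rotation":[0,0.02,0],"jaw":0.3},{"linear":[0,0,0],"rotation":[0,0.04,0],"jaw":0.3}]' >/dev/null; python3 st.py
python3 - <<'E'
from h import *
import pickle
S=snap('wrist'); o=sensors.get_obs(); pickle.dump((o,S),open('w6.pkl','wb')); cv2.imwrite('pics/w6.png',cv2.resize(S[1][180:360,190:390],None,fx=4,fy=4*.8,interpolation=2))
E
```

```text
F tool [-1.86 -0.7   2.94] T [ 0.667 -0.034  0.335] 0.1101
turn deg -75.37371199940512
F tool [-3.04 -0.83  4.81] T [ 0.926 -0.196  0.462] 0.1088
turn deg -77.8267289746652
```

View pics/w6.png

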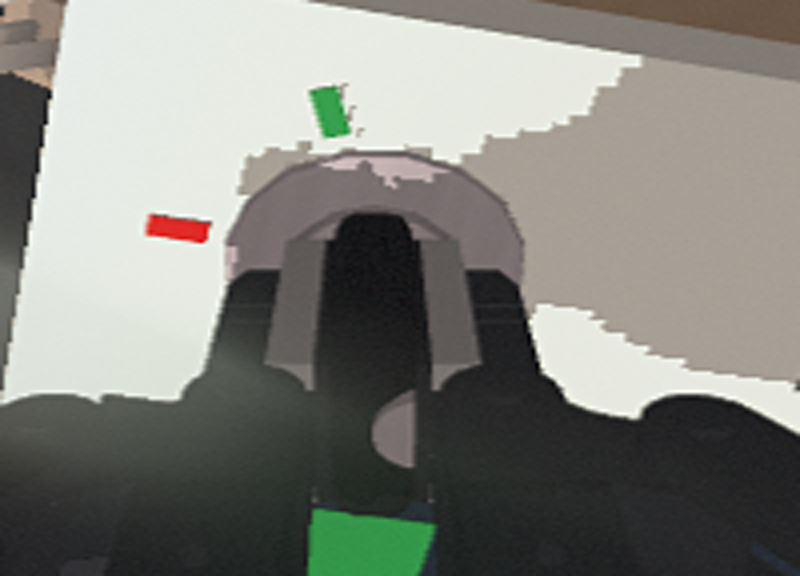

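The picture shows the collar on the bezel and the key turned some 10° past the green mark (330,112), which fits free play in the slot. One small step to see whether this is the stop.

```bash
python3 -m inch '[{"linear":[0,0,0.03],"rotation":[0,0.02,0],"jaw":0.3},{"linear":[0,0,0.03],"rotation":[0,0.02,0],"jaw":0.3}]' >/dev/null; python3 st.py
python3 -m inch '[{"linear":[0,0,0.02],"rotation":[0,0.02,0],"jaw":0.3},{"linear":[0,0,0.02],"rotation":[0,0.02,0],"jaw":0.3}]' >/dev/null; python3 st.py
```

```text
F tool [-3.74  2.52  3.  ] T [ 0.771 -0.165  0.739] 0.1055
turn deg -78.99858054964635
F tool [-5.24  2.87  2.09] T [ 0.714 -0.214  0.788] 0.1073
turn deg -80.14663215857641
```

```bash
python3 -m inch '[{"linear":[-0.02,0.02,-0.01],"rotation":[0,-0.06,0],"jaw":0.3},{"linear":[-0.02,0.03,-0.02],"rotation":[0,-0.12,0],"jaw":0.3},{"linear":[-0.02,0.03,-0.02],"rotation":[0,-0.12,0],"jaw":0.3}]' >/dev/null; python3 st.py
python3 -m inch '[{"linear":[-0.01,0,-0.01],"rotation":[0,-0.06,0],"jaw":0.3},{"linear":[-0.01,0,-0.02],"rotation":[0,-0.11,0],"jaw":0.3},{"linear":[-0.01,0,-0.02],"rotation":[0,-0.11,0],"jaw":0.3}]' >/dev/null; python3 st.py
```

```text
F tool [-1.5  -0.57  3.71] T [ 0.743 -0.036  0.216] 0.1053
turn deg -73.04335379569092
F tool [-0.08  0.23  1.03] T [ 0.189 -0.016 -0.108] 0.1112
turn deg -66.86915278271269
```

Free play, no torque at −67°, so the plug stays at its stop. Press lightly once to confirm the key is home, then open the jaws.

```bash
python3 -m inch '[{"linear":[0,0.03,0],"rotation":[0,0,0],"jaw":0.3},{"linear":[0,0.06,0],"rotation":[0,0,0],"jaw":0.3},{"linear":[0,0.06,0],"rotation":[0,0,0],"jaw":0.3}]'; python3 st.py
python3 - <<'E'
from h import *
o=sensors.get_obs();R=np.array(o['orientation']);print(np.round(R.T@(np.array(o['tcp_pos'])-[554.817,-133.424,181.39]),2))
E
```

```text
t: 13.92
tcp_pos: [567.8, -134.7, 153.7]
orientation: [[-0.389, 0.405, -0.828], [0.908, 0.013, -0.42], [-0.159, -0.914, -0.372]]
force: [-5.7, 2.8, 4.8]
grip_width: 0.112
F tool [ 4.   -6.62  1.71] T [ 0.365 -0.004 -0.647] 0.1118
turn deg -67.01382307700386
[-1.77 30.6   0.08]
```

```bash
python3 -m inch '[{"linear":[-0.01,0.02,0],"rotation":[0,0,0],"jaw":1.0},{"linear":[-0.01,0.02,0],"rotation":[0,0,0],"jaw":1.3},{"linear":[-0.01,0.02,0],"rotation":[0,0,0],"jaw":1.8},{"linear":[-0.01,0.02,0],"rotation":[0,0,0],"jaw":3},{"linear":[-0.01,0.02,0],"rotation":[0,0,0],"jaw":4},{"linear":[-0.01,0,0],"rotation":[0,0,0],"jaw":4},{"linear":[-0.01,-1,0],"rotation":[0,0,0],"jaw":4},{"linear":[-0.01,-3,0],"rotation":[0,0,0],"jaw":4},{"linear":[-0.01,-6,0],"rotation":[0,0,0],"jaw":4},{"linear":[-0.01,-10,0],"rotation":[0,0,0],"jaw":4},{"linear":[-0.01,-13,0],"rotation":[0,0,0],"jaw":6},{"linear":[-0.01,-13,0],"rotation":[0,0,0],"jaw":8},{"linear":[-0.01,-13,0],"rotation":[0,0,0],"jaw":8}]' 30
python3 st.py
python3 - <<'E'
from h import *
import pickle
o=sensors.get_obs(); S=snap('wrist'); pickle.dump((o,S),open('w7.pkl','wb')); C,I,D=S
u,v=map(int,proj(C,LOCK)); print(u,v)
cv2.imwrite('pics/w7.png',cv2.resize(I[v-60:v+60,u-75:u+75],None,fx=5,fy=5,interpolation=2))
c=I[v-50:v+50,u-50:u+50]; m=(c.max(-1)<70).astype(np.uint8); n,l,st,ce=cv2.connectedComponentsWithStats(m); print(st[1:][st[1:,4]>40],ce[1:][st[1:,4]>40])
# head points by depth
L=lockR(YAW,0); Lx,Ly,Lz=-L[:,0],-L[:,2],-L[:,1]
P=np.array([pt(C,a,b,D) for a in range(u-50,u+50) for b in range(v-50,v+50) if D[b,a]>0])-LOCK
h=P@Lz; q=np.c_[P@Lx,P@Ly]; s=(h>34)&(h<55)&(np.hypot(*q.T)<28); Q=q[s]; w=np.linalg.svd(Q-Q.mean(0))[2][0]
print('head pts',s.sum(),'top h',np.percentile(h[s],90),'centre',Q.mean(0),'angle',np.degrees(np.arctan2(w[1],w[0])))
E
```

```text
t: 15.0
tcp_pos: [515.7, -137.6, 275.8]
orientation: [[-0.389, 0.409, -0.825], [0.906, 0.01, -0.422], [-0.165, -0.912, -0.375]]
force: [-0.2, 1.1, 0.2]
grip_width: 0.87
F tool [ 1.01 -0.28 -0.34] T [ 0.202 -0.003 -0.082] 0.8704
turn deg -66.85383375156032
284 196
[[   0    0   15   35  259]
 [  46   39   11   46  404]
 [   0   72   77   28 1007]] [[ 4.76447876 11.5019305 ]
 [50.41089109 60.41089109]
 [28.39324727 89.25223436]]
head pts 547 top h 47.249441422517 centre [-1.0045933  -0.93782091] angle -66.14655409385108
```

The viewer's limit is reached, but depth gives the answer: key standing in the switch, head at −66.1° (green mark −66°), and the hand clear.

```bash
python3 -c "
from plant import ctrl; print(ctrl.hand_in())"
```

```text
the job is handed in; nothing more can be done
None
```

The key is in the till's switch, fully home and turned to the green mark. I handed the job in at about 15 s of the 58 s allowed, and no verdict is reported.

**What I did:** I gripped the key across its head, lifted it from the stand and lined it up with the slot, which lay about 15° left of red as seen. It dropped straight in, so no turning to and fro was needed. I turned it clockwise until I felt resistance, eased it back to the green mark, opened the jaws and backed off.

**Last checks:**
- **Home:** the collar met the bezel after 30.6 mm of travel, against about 31 mm expected, pushing back with 9 N. I got the same depth when I pressed again before letting go.
- **Angle:** after release, wrist-camera depth put the head at −66.1° from the red mark; the green mark is at −66°.
- **Forces:** the readings after each move were never over about 10 N or 0.22 N m about the key's axis, and the hand was clear at the end.

**What did not fit well:**
- **Stop:** resistance rose only gradually, to about 0.2 N m, and the key went to about −80° before I turned it back. That is roughly 6° more than the free play I worked out, so I inferred the slot is at its stop and did not see it.
- **Silver cylinder:** one shows on the head in the pictures, but the jaws closed to 9.7 mm as if it were not there.
- **Final view:** my last picture hit the viewing limit, so the final check is from depth figures only. I did not measure the other objects again; the only contact I felt was with the key and switch.

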